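Rock the pendulum angle gauge on the sprung stud to its mark and hold it

ROBOT

A 6-joint arm with a two-finger parallel gripper is mounted at the origin on the work surface. World frame = base frame: x ahead of the robot, y to its left, z up, the work surface at z = 0. Lengths are in m, angles in rad, forces in N, time in s.
With the tool pointing down it reaches from about 0.35 to 0.875 m from the base axis. Payload 4.2 kg.
Tool frame: the origin (TCP) lies at the very end of the fingers, on their centre line; the grasp point (between the pads) lies bot.hold_point_z behind it (bot.hold_point_z is the distance from the TCP to the grasp point, in m); y points along the fingers, z is the direction in which the jaws open and shut, and the axes are right-handed (so a half turn about y gives the same grasp; the last joint's range is limited). The gripper opens to 85 mm and grips with 20 to 120 N. Pads are 22 mm wide; open, the fingers measure 114 mm over their backs; the gripper's body (76 mm by 85 mm) begins 54 mm behind the grasp point. The pads swing forward as they close: fully open they stand 13 mm farther back than shut.
Start: joints at [-1, 0.385, 0.008, 0, -1.194, -0.259], TCP at [0.192, -0.595, 0.231] pointing down, gripper open.
Joint ranges: [-3.14, 3.14], [-1.21, 2.06], [-1.07, 1.41], [-3.16, 2.05], [-2.99, -0.16], [-3.1, 3.1]. Speed limits (rad/s): [2.79, 2.79, 3.14, 3.14, 3.14, 3.14].

INTERFACE

Orientations are given as [roll, pitch, yaw] about the fixed x, y, z axes, in that order (R = Rz(yaw) Ry(pitch) Rx(roll)).
In Python, from station import bot gives the robot as it stands.
- The arm moves only by the tool play_rows, never from a script. Its argument "plan" is a list of rows, each an object with "xyz": the shift along the tool's x, y, z in m, a list of three; "delta_rot": the turn, a rotation vector about the tool's x, y, z in rad, a list of three; "jaw": the opening, from 0 (shut) to 1 (fully open). In form: [{"xyz": [tx, ty, tz], "delta_rot": [wx, wy, wz], "jaw": jaw}, ...]. A call has 1 to 8 rows; each row shifts and turns the commanded pose from where the row before left it, along the tool's axes as they then stand; what a row does not reach is not made up. A row lasts 1/12 s, in which the tool goes at most 41.7 mm and 7.16 degrees, less where a joint would pass 70% of its speed; a pose out of reach is approached as far as the arm can. A call with a gripper value outside its range is refused whole. The fingers move at their own pace and stop on an object; "force" is the grip in N (left out, the last holds). Time passes only in rows, so rows that do not move let the fingers close. It gives the time, the measured TCP pose, the force and the opening at its end, in the units of the state.
- bot.read_state(): the state, without advancing time (a new reading comes with each control period).
- bot.get_image(name): name is "scene" or "top"; returns a dict with "pixels" (400x640x3 uint8, red, green, blue), "fx", "fy", "cx", "cy" (pixels), "D" ([k1, k2, p1, p2, k3] as OpenCV has them; the pictures are not rectified), "origin" and "rotation" of the camera in the world. Camera axes: x right, y down, z forward; pixel columns grow to the right and rows downward; lengths in m; the calibration is good to about 2 mm. A picture is of the moment at which its call begins. There is no depth.
- bot.hand_in(): hands the job in, once; it reports no verdict.
The state is a dict: "clock": time; "qpos": joint angles; "qvel": joint speeds; "tau": joint torques, N m; "eef_pos": TCP position; "ee_rot": TCP orientation; "force": force on the tool from outside, world axes, zero at the start; "torque": the same for the moment, N m; "width": finger opening in m.
Only numpy, scipy, OpenCV 4.12 (cv2) and the standard library are available. Lean on these libraries where they do the work, as an engineer would, in place of code of your own. Each camera call takes 0.05 s, during which the arm holds its last target. There are 200 camera calls.

TASK

Pick the angle gauge off the wooden spar offcut by its black grip, squeezing it only lightly, and set it upright with the middle of its sole on the round-headed sprung stud, pressing the stud down a little but gently and not to its stop. Then, keeping it on the stud, rock it sideways in the plane of its dial, without leaning it to front or back, until its swinging pointer settles on the brass mark, and finish while still holding it there. Leave the offcut and everything else on the bench where they are.

Things in the scene. Friction and masses are not known exactly. Their poses are not given: they have to be found in the camera images.
- gauge_grip (a point): centre of the black grip on top of the angle gauge: a block 14 mm thick (x), 36 mm wide (y), 40 mm tall; its centre is 130 mm above the sole. Axes: x normal to the dial, y along the sole, z from sole to grip. Grip the 14 mm across x; over 40 N a finger damages it; held very lightly it may turn a little in the fingers
- gauge_sole (a point): centre of the underside of the gauge's sole, same axes as gauge_grip
- gauge: the whole angle gauge, an open aluminium frame 150 mm tall with its grip, 0.13 to 0.2 kg, upright on the offcut at the start; sole flat, 34 mm (x) by 116 mm (y); frame under the grip 12 mm thick, top edge 110 mm above the sole; dial seen from both sides. Origin at the centre of its underside, axes as gauge_grip
- pointer_tip (a point): tip of the dark steel plumb pointer that swings freely inside the frame from a pivot 96 mm above the sole; the tip is 69 mm from the pivot. z of this frame runs from the tip to the pivot
- mark_tip (a point): inner edge of the mark: a brass rider 8 mm wide, 12 mm thick, clamped on the white dial arc, 71 mm from the pivot; its z runs from the mark to the pivot. It always sits on the gauge's +y side of the dial's middle
- pointer (a joint): angle of the pointer in the gauge (rad) about the gauge's x: 0 points to the middle of the sole, positive towards the gauge's +y end. The pointer hangs plumb, so it reads + when the +y end of the gauge is rocked down; once disturbed it swings for about 2 s before it settles
- mark (a joint): angle of the brass mark on the dial (rad), same zero and sense as the pointer; between 0.20 and 0.42; it cannot be shifted
- stud_top (a point): top of the round head of the stud (a ball of radius 14 mm whose centre is 14 mm below this point); 74 mm above the bench when not pressed, moves down with the stud
- stud (a joint): how far the sprung stud is pressed down (m): 0 released, 0.010 at its stop; the spring gives about 0.6 N at first and 0.4 N more per mm
- stud_block: fixed aluminium block 56 x 56 x 38 mm with a collar to 42 mm, on a steel foot 110 x 70 x 8 mm; the stud stands up from its middle; origin at the centre of its underside
- offcut: loose block of spar wood, 90 x 170 mm, 45 mm tall, on which the gauge stands at the start; origin at the centre of its underside
- can_a: upright spray can with black cap, 60 mm across, 180 mm tall; bystander; origin at the centre of its underside
- can_b: second spray can, like the first; bystander
- jar: low glass jar with steel lid, 56 mm across, 65 mm tall, between the offcut and the stud block; bystander
- screwdriver: screwdriver lying on the bench; bystander
- wrench: open-ended wrench lying on the bench; bystander
- tray: open steel parts tray 120 x 160 x 35 mm; bystander
- nozzle: white plastic cone, 52 mm across, 55 mm tall; bystander
There are look-alikes about, which are no part of the job. Leave any blue look-alike of the stud_block alone.

How it is judged:
On the way, in this order (a step that is already met when the one before it is completed fails the run):
1. the gauge is lifted off the offcut in the fingers (contact force between the fingers and gauge above 0.5 N and contact force between gauge and offcut below 0.02 N and distance of gauge_sole from where it was at the start of the episode above 0.02 m), for 0.2 s.
2. the gauge is held upright (within 0.12 rad) with the middle of its sole pressing the stud (contact force between the fingers and gauge above 0.5 N and contact force between gauge and stud_block above 0.3 N and distance between gauge_sole and stud_top below 0.03 m and value of joint stud above 0.001 m and angle between gauge_sole's own x axis and vertical between 1.37 and 1.77 rad and angle between gauge_sole's own z axis and vertical below 0.12 rad), for 0.2 s.
3. rocked on the stud, its pointer stays on the mark (0.05 rad) for half a second (contact force between the fingers and gauge above 0.5 N and contact force between gauge and stud_block above 0.3 N and distance between gauge_sole and stud_top below 0.03 m and value of joint stud above 0.001 m and angle between gauge_sole's own x axis and vertical between 1.37 and 1.77 rad and angle between the z axis of pointer_tip and the z axis of mark_tip, either way round below 0.05 rad), for 0.5 s.
At the end, for the whole second after the job is handed in: Gauge still in the fingers, middle of its sole within 30 mm of the stud top, pressing it 1 to 9.5 mm with 0.3 to 15 N, over 50 mm up, clear of the offcut; pointer within 0.05 rad of the mark; dial leans under 0.2 rad to front or back; offcut and bystanders within 40 mm of their start (all of step 3 and value of joint stud below 0.0095 m and contact force between gauge and stud_block below 15 N and contact force between gauge and offcut below 0.05 N and height (world z) of gauge_sole above 0.05 m and distance of each of offcut, can_a, can_b, jar, screwdriver, wrench, tray, nozzle from where it was at the start of the episode below 0.04 m); the arm keeps its last pose, push and grip.
It fails at once if the gauge is squeezed too hard (over 40 N a finger) (contact force between the fingers and gauge above 80 N).
It fails at once if the gauge is rammed onto the stud or its block (over 20 N) (contact force between gauge and stud_block above 20 N).
It fails at once if the offcut or a bystander is shoved away or knocked over (distance of any of offcut, can_a, can_b, jar, screwdriver, wrench, tray, nozzle from where it was at the start of the episode above 0.04 m or angle between any of can_a, can_b, jar, nozzle's own z axis and vertical above 0.5 rad).
It also fails if it takes over 56 s, if anything falls off the work surface, if the arm or the gripper's body presses on something with over 40 N, if the wrist force passes 120 N, or if a joint passes its speed limit or range.

## Working session

There is one attempt and no reset: what is moved stays moved. The work goes in short steps, Python scripts to look and compute and a tool call to move; the robot and the scene stay as the last step left them, time stands still between calls to the robot, and variables do not carry over. Pictures are saved under pics/ and viewed, about 8 in all and at most 12, crops included, and the job is handed in when it is done.

Besides the shell and the picture viewer there is one more tool, called by a JSON object that holds its "op" and its "data". play_rows: Moves the arm, as the interface text tells. Its arguments: {"type":"object","properties":{"plan":{"type":"array","items":{"type":"object","properties":{"xyz":{"type":"array","items":{"type":"number"}},"delta_rot":{"type":"array","items":{"type":"number"}},"jaw":{"type":"number"}}}},"force":{"type":"number"}},"required":["plan"]}

```bash
mkdir -p pics; ls; python3 - <<'E'
from station import bot
import cv2
for n in("scene","top"):
    im=bot.get_image(n); cv2.imwrite(f"pics/{n}0.png",im["pixels"][:,:,::-1])
    print(n,{k:v for k,v in im.items() if k!="pixels"})
print(bot.read_state(),bot.hold_point_z)
E
```

```text
pics
scene {'fx': 466.0429070720469, 'fy': 466.0429070720469, 'cx': 313.9420869883377, 'cy': 199.08203444775324, 'D': array([0.02774621, 0.        , 0.        , 0.        , 0.        ]), 'origin': array([ 0.97254567, -0.82963896,  1.02404905]), 'rotation': array([-2.36795381, -0.00768708,  0.51308879])}
top {'fx': 369.2700255366202, 'fy': 369.2700255366202, 'cx': 312.6837980421365, 'cy': 196.6884842750362, 'D': array([-0.08725973,  0.        ,  0.        ,  0.        ,  0.        ]), 'origin': array([ 0.45855207, -0.04170571,  1.20189882]), 'rotation': array([-3.0640392 ,  0.01359069, -1.54781737])}
{'clock': 0.1, 'qpos': array([-1.00037427e+00,  3.85499291e-01,  6.77469805e-03, -4.30737732e-04,
       -1.19400664e+00, -2.58614784e-01]), 'qvel': array([ 0.00026563, -0.00119743,  0.00169347,  0.00256654, -0.00123621,
       -0.00159609]), 'tau': array([-4.21737177e-04, -3.93318307e+01,  1.88928366e+01,  4.19794768e+00,
       -2.57461877e-03,  1.22116990e-05]), 'eef_pos': array([ 0.1916039 , -0.59436322,  0.23032453]), 'ee_rot': array([-1.56882338e+00,  1.07938912e-04,  3.11648504e-01]), 'force': array([-0.15021934,  0.01160733, -0.50506199]), 'torque': array([-0.01048618,  0.0549847 , -0.02475281]), 'width': 0.08527249667838382} 0.0187
```

View pics/scene0.png

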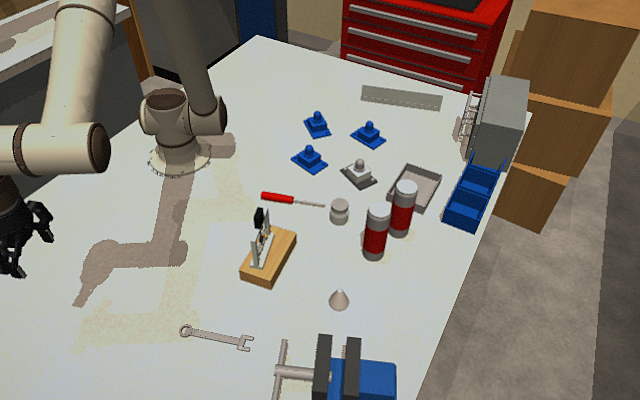

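View pics/top0.png

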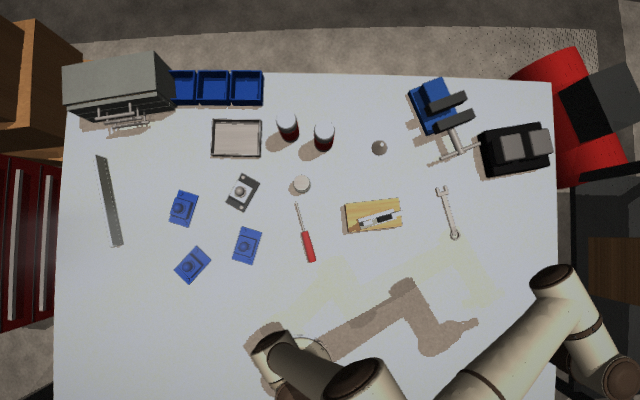

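The scene view shows the gauge on the wooden offcut at (262,240), with its grip at (259,216). In the top view it is at (378,217). Things that could be taken for the stud block are the grey one at scene (359,172) / top (241,191), and blue look-alikes at scene (317,123), (369,133), (309,157). I choose the grey one and check it in a close crop.

```bash
cat > h.py <<'E'
import numpy as np, cv2
from scipy.spatial.transform import Rotation as Ro
from scipy.optimize import least_squares
from station import bot
def proj(im,P):
    R=Ro.from_euler('xyz',im["rotation"]).as_matrix()
    K=np.array([[im["fx"],0,im["cx"]],[0,im["fy"],im["cy"]],[0,0,1]])
    Pc=(np.atleast_2d(P)-im["origin"])@R
    return cv2.projectPoints(Pc,np.zeros(3),np.zeros(3),K,im["D"])[0][:,0]
def ray(im,px):
    R=Ro.from_euler('xyz',im["rotation"]).as_matrix()
    K=np.array([[im["fx"],0,im["cx"]],[0,im["fy"],im["cy"]],[0,0,1]])
    u=cv2.undistortPoints(np.array([[px]],float),K,im["D"])[0,0]
    return R@np.array([u[0],u[1],1.])
def atz(im,px,z):
    d=ray(im,px); return im["origin"]+d*(z-im["origin"][2])/d[2]
def crop(im,x0,y0,w,h,s):
    c=cv2.resize(im["pixels"][y0:y0+h,x0:x0+w,::-1],None,fx=s,fy=s,interpolation=cv2.INTER_CUBIC)
    for i in range(0,w,10): cv2.putText(c,str(x0+i),(i*s,8),0,.3,(0,0,255),1); cv2.line(c,(i*s,9),(i*s,13),(0,0,255),1)
    for i in range(0,h,10): cv2.putText(c,str(y0+i),(0,i*s+4),0,.3,(0,0,255),1)
    return c
E
python3 - <<'E'
from h import *
a=bot.get_image("scene");b=bot.get_image("top")
m=np.vstack([np.hstack([crop(a,232,196,72,96,5)[:,:360],crop(b,335,185,80,96,5)]) ])
n=np.hstack([crop(a,335,148,48,30,6)[:,:288],crop(b,215,170,60,30,6)])
w=max(m.shape[1],n.shape[1]); 
cv2.imwrite("pics/c1.png",m)
n=np.hstack([crop(a,330,148,50,50,8),crop(b,216,166,50,50,8)]); cv2.imwrite("pics/c2.png",n)
E
```

```text
(no output)
```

View pics/c1.png

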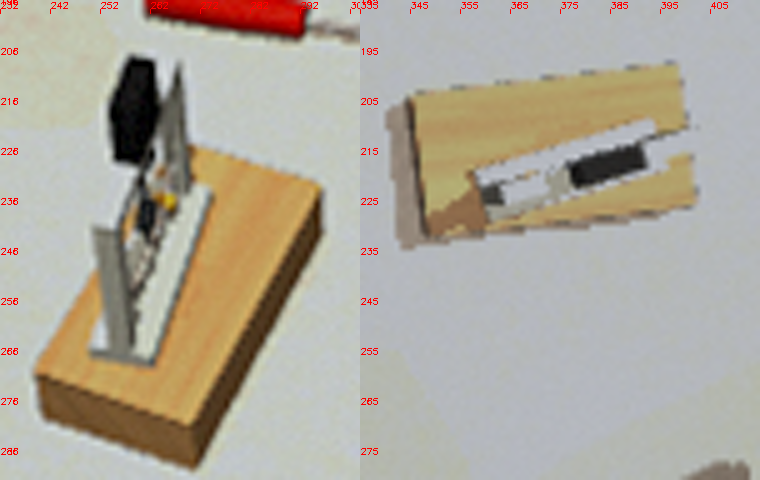

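View pics/c2.png

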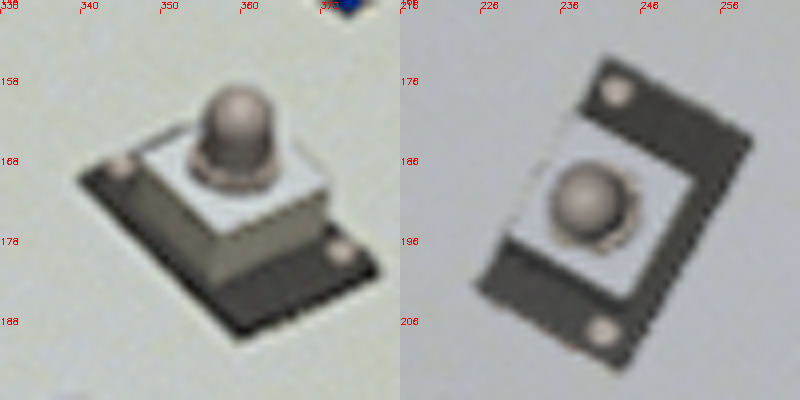

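```bash
python3 - <<'E'
from h import *
a=bot.get_image("scene");b=bot.get_image("top")
f=lambda p:np.r_[proj(a,p)[0]-[359.75,162.9],proj(b,p)[0]-[239.9,191]]
s=least_squares(f,[.6,.2,.06]);print("ball",s.x,s.fun, "fixed z", atz(a,[359.75,162.9],.06),atz(b,[239.9,191],.06))
f=lambda p:np.r_[proj(a,p)[0]-[258.7,218.2],proj(b,p)[0]-[384.7,218.2]]
s=least_squares(f,[.4,-.2,.17]);print("grip",s.x,s.fun)
def g(p,l): 
    c,q=np.cos(p[2]),np.sin(p[2]); l=np.array(l,float); return np.c_[p[0]+c*l[:,0]-q*l[:,1],p[1]+q*l[:,0]+c*l[:,1],.045+l[:,2]]
t=.005
obs=[(a,[.017,.058,t],(274.6,233.6)),(a,[-.017,-.058,t],(250.4,266)),(a,[.017,-.058,t],(263,268)),
(b,[.017,.058,t],(357.4,219.4)),(b,[.017,-.058,t],(393.4,209)),
(b,[-.007,.018,.15],(377.8,222.8)),(b,[.007,-.018,.15],(391.2,213.6)),(b,[.007,.018,.15],(376.6,217.4))]
f=lambda p:np.concatenate([proj(im,g(p,[l]))[0]-px for im,l,px in obs])
s=least_squares(f,[.4,-.2,.2],loss='soft_l1');print("gauge",s.x,f(s.x).round(1).reshape(-1,2).tolist())
p=s.x
for th in(.2,.31,.42): print(th,proj(a,g(p,[[0,.071*np.sin(th),.096-.071*np.cos(th)]])),proj(a,g(p,[[0,-.071*np.sin(th),.096-.071*np.cos(th)]])))
E
```

```text
ball [0.56131636 0.20498144 0.05780198] [-0.50170058  0.07355305 -0.25167659 -0.44034967] fixed z [0.56346448 0.20372565 0.06      ] [0.55975454 0.20365973 0.06      ]
grip [ 0.48375435 -0.22700032  0.17279531] [-0.48060834 -0.00218015 -0.29852111 -0.45771917]
gauge [ 0.48332492 -0.22459707  0.31938085] [[-0.6, -0.5], [-0.7, -0.8], [-0.5, -0.7], [-0.2, -0.5], [-0.9, -1.0], [1.7, -0.7], [-0.7, -0.3], [1.3, -0.2]]
0.2 [[263.06471641 239.43843581]] [[260.14350907 247.73077843]]
0.31 [[263.77956149 236.78503855]] [[259.28715509 249.52204819]]
0.42 [[264.44258148 234.02334617]] [[258.42474434 251.05596378]]
```

{"op": "play_rows", "data": {"plan": [{"xyz": [0,-0.002,0],"delta_rot": [0,-0.098,0],"jaw": 1},{"xyz": [0,-0.002,0],"delta_rot": [0,-0.098,0],"jaw": 1},{"xyz": [0,-0.002,0],"delta_rot": [0,-0.098,0],"jaw": 1},{"xyz": [0,-0.002,0],"delta_rot": [0,-0.098,0],"jaw": 1},{"xyz": [0,-0.002,0],"delta_rot": [0,-0.098,0],"jaw": 1},{"xyz": [0,-0.002,0],"delta_rot": [0,-0.098,0],"jaw": 1},{"xyz": [0,-0.002,0],"delta_rot": [0,-0.098,0],"jaw": 1},{"xyz": [0,-0.002,0],"delta_rot": [0,-0.098,0],"jaw": 1}], "force": 25}}

```text
clock: 0.97
eef_pos: [0.1917, -0.5947, 0.2473]
ee_rot: [-1.571, -0.0, 1.101]
force: [-0.2, 0.2, -0.4]
width: 0.0852
```

{"op": "play_rows", "data": {"plan": [{"xyz": [0,-0.002,0],"delta_rot": [0,-0.098,0],"jaw": 1},{"xyz": [0,-0.002,0],"delta_rot": [0,-0.098,0],"jaw": 1},{"xyz": [0,-0.002,0],"delta_rot": [0,-0.098,0],"jaw": 1},{"xyz": [0,-0.002,0],"delta_rot": [0,-0.098,0],"jaw": 1},{"xyz": [0,-0.002,0],"delta_rot": [0,-0.098,0],"jaw": 1},{"xyz": [0,-0.002,0],"delta_rot": [0,-0.098,0],"jaw": 1},{"xyz": [0,-0.002,0],"delta_rot": [0,-0.098,0],"jaw": 1},{"xyz": [0,-0.002,0],"delta_rot": [0,-0.098,0],"jaw": 1}]}}

```text
clock: 1.63
eef_pos: [0.1917, -0.5947, 0.2633]
ee_rot: [-1.571, -0.0, 1.885]
force: [-0.3, 0.2, 0.6]
width: 0.0854
```

```bash
cat >> h.py <<'E'
def to(target,rpy=None):
    s=bot.read_state(); R=Ro.from_euler('xyz',s['ee_rot'])
    print("t",round(s['clock'],2),"pos",s['eef_pos'].round(4),"rot",s['ee_rot'].round(3),"F",s['force'].round(2),"w",round(s['width'],4),"q",s['qpos'].round(2))
    print("tool shift",R.inv().apply(np.array(target)-s['eef_pos']).round(4), "" if rpy is None else (R.inv()*Ro.from_euler('xyz',rpy)).as_rotvec().round(3))
E
python3 -c "
from h import *
to([.4835,-.2255,.260],[-np.pi/2,0,1.88])"
```

```text
t 1.63 pos [ 0.1917 -0.5947  0.2633] rot [-1.571 -0.     1.885] F [-0.29  0.17  0.58] w 0.0854 q [-1.    0.37  0.06 -0.   -1.26  1.31]
tool shift [ 0.2611  0.0034 -0.3915] [0.    0.005 0.   ]
```

16 rows of [0.0163, 0, -0.0245].

{"op": "play_rows", "data": {"plan": [{"xyz": [0.0163,0,-0.0245],"delta_rot": [0,0,0],"jaw": 1},{"xyz": [0.0163,0,-0.0245],"delta_rot": [0,0,0],"jaw": 1},{"xyz": [0.0163,0,-0.0245],"delta_rot": [0,0,0],"jaw": 1},{"xyz": [0.0163,0,-0.0245],"delta_rot": [0,0,0],"jaw": 1},{"xyz": [0.0163,0,-0.0245],"delta_rot": [0,0,0],"jaw": 1},{"xyz": [0.0163,0,-0.0245],"delta_rot": [0,0,0],"jaw": 1},{"xyz": [0.0163,0,-0.0245],"delta_rot": [0,0,0],"jaw": 1},{"xyz": [0.0163,0,-0.0245],"delta_rot": [0,0,0],"jaw": 1}]}}

```text
clock: 2.3
eef_pos: [0.3394, -0.4098, 0.2634]
ee_rot: [-1.571, 0.0, 1.88]
force: [0.3, -1.1, -0.0]
width: 0.0855
```

{"op": "play_rows", "data": {"plan": [{"xyz": [0.0163,0,-0.0245],"delta_rot": [0,0,0],"jaw": 1},{"xyz": [0.0163,0,-0.0245],"delta_rot": [0,0,0],"jaw": 1},{"xyz": [0.0163,0,-0.0245],"delta_rot": [0,0,0],"jaw": 1},{"xyz": [0.0163,0,-0.0245],"delta_rot": [0,0,0],"jaw": 1},{"xyz": [0.0163,0,-0.0245],"delta_rot": [0,0,0],"jaw": 1},{"xyz": [0.0163,0,-0.0245],"delta_rot": [0,0,0],"jaw": 1},{"xyz": [0.0163,0,-0.0245],"delta_rot": [0,0,0],"jaw": 1},{"xyz": [0.0163,0,-0.0245],"delta_rot": [0,0,0],"jaw": 1}]}}

```text
clock: 2.97
eef_pos: [0.4865, -0.2258, 0.2635]
ee_rot: [-1.571, 0.0, 1.88]
force: [0.2, -0.1, -0.2]
width: 0.0853
```

```bash
python3 -c "
from h import *
to([.4835,-.2255,.160],[-np.pi/2,0,1.88])
a=bot.get_image('scene');b=bot.get_image('top')
cv2.imwrite('pics/c3.png',np.hstack([crop(a,220,165,80,110,5),crop(b,340,170,80,110,5)]))"
```

```text
t 2.97 pos [ 0.4865 -0.2258  0.2635] rot [-1.571  0.     1.88 ] F [ 0.24 -0.14 -0.2 ] w 0.0853 q [-0.13  0.21 -0.16 -0.   -1.2   0.44]
tool shift [0.0013 0.1035 0.0028] [ 0. -0. -0.]
```

View pics/c3.png

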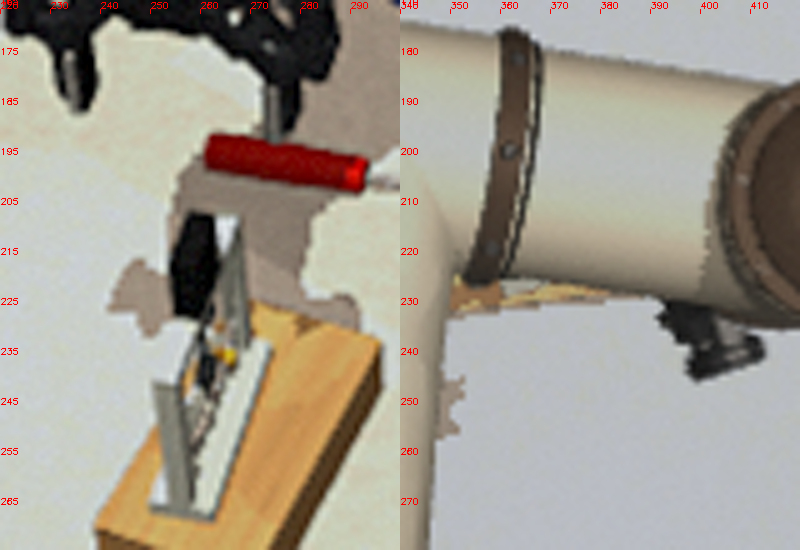

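The fingers, with tips at about (235,187) and (277,191), straddle the grip. I'll go down now.

{"op": "play_rows", "data": {"plan": [{"xyz": [0.0013,0.0125,0.0028],"delta_rot": [0,0,0],"jaw": 1},{"xyz": [0,0.0125,0],"delta_rot": [0,0,0],"jaw": 1},{"xyz": [0,0.0125,0],"delta_rot": [0,0,0],"jaw": 1},{"xyz": [0,0.0125,0],"delta_rot": [0,0,0],"jaw": 1},{"xyz": [0,0.0125,0],"delta_rot": [0,0,0],"jaw": 1},{"xyz": [0,0.0125,0],"delta_rot": [0,0,0],"jaw": 1},{"xyz": [0,0.0125,0],"delta_rot": [0,0,0],"jaw": 0.6},{"xyz": [0,0.0125,0],"delta_rot": [0,0,0],"jaw": 0.4}]}}

```text
clock: 3.73
eef_pos: [0.4824, -0.2272, 0.1628]
ee_rot: [-1.571, 0.0, 1.879]
force: [-0.1, -0.3, -0.1]
width: 0.064
```

{"op": "play_rows", "data": {"plan": [{"xyz": [0,0,0],"delta_rot": [0,0,0],"jaw": 0.35},{"xyz": [0,0,0],"delta_rot": [0,0,0],"jaw": 0.3},{"xyz": [0,0,0],"delta_rot": [0,0,0],"jaw": 0.27},{"xyz": [0,0,0],"delta_rot": [0,0,0],"jaw": 0.24},{"xyz": [0,0,0],"delta_rot": [0,0,0],"jaw": 0.21},{"xyz": [0,0,0],"delta_rot": [0,0,0],"jaw": 0.18},{"xyz": [0,0,0],"delta_rot": [0,0,0],"jaw": 0.15},{"xyz": [0,0,0],"delta_rot": [0,0,0],"jaw": 0.12}], "force": 25}}

```text
clock: 4.4
eef_pos: [0.4834, -0.2268, 0.164]
ee_rot: [-1.572, 0.001, 1.88]
force: [0.3, 0.8, 2.3]
width: 0.0138
```

{"op": "play_rows", "data": {"plan": [{"xyz": [0,0,0],"delta_rot": [0,0,0],"jaw": 0.08},{"xyz": [0,0,0],"delta_rot": [0,0,0],"jaw": 0.04},{"xyz": [0,0,0],"delta_rot": [0,0,0],"jaw": 0},{"xyz": [0,0,0],"delta_rot": [0,0,0],"jaw": 0},{"xyz": [0,0,0],"delta_rot": [0,0,0],"jaw": 0},{"xyz": [0,0,0],"delta_rot": [0,0,0],"jaw": 0}]}}

```text
clock: 4.9
eef_pos: [0.4834, -0.2269, 0.164]
ee_rot: [-1.572, 0.001, 1.88]
force: [0.5, 1.5, 5.7]
width: 0.0136
```

{"op": "play_rows", "data": {"plan": [{"xyz": [0,-0.004,0],"delta_rot": [0,0,0],"jaw": 0},{"xyz": [0,-0.008,0],"delta_rot": [0,0,0],"jaw": 0},{"xyz": [0,-0.012,0],"delta_rot": [0,0,0],"jaw": 0},{"xyz": [0,-0.014,0],"delta_rot": [0,0,0],"jaw": 0},{"xyz": [0,-0.014,0],"delta_rot": [0,0,0],"jaw": 0},{"xyz": [0,-0.014,0],"delta_rot": [0,0,0],"jaw": 0},{"xyz": [0,-0.012,0],"delta_rot": [0,0,0],"jaw": 0},{"xyz": [0,-0.006,0],"delta_rot": [0,0,0],"jaw": 0}]}}

```text
clock: 5.57
eef_pos: [0.4827, -0.227, 0.2485]
ee_rot: [-1.571, 0.0, 1.88]
force: [0.1, 0.5, -1.6]
width: 0.0134
```

```bash
python3 -c "
from h import *
to([.5615,.204,.253],[-np.pi/2,0,1.88])
a=bot.get_image('scene');b=bot.get_image('top')
cv2.imwrite('pics/c4.png',np.hstack([crop(a,220,150,100,130,5)]))"
```

```text
t 5.57 pos [ 0.4827 -0.227   0.2485] rot [-1.571  0.     1.88 ] F [ 0.11  0.49 -1.61] w 0.0134 q [-0.14  0.22 -0.19  0.   -1.17  0.44]
tool shift [ 0.3866 -0.0045 -0.2061] [ 0. -0. -0.]
```

View pics/c4.png

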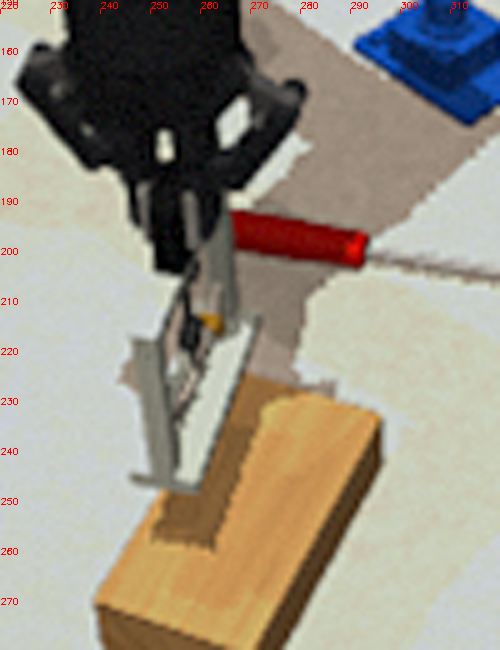

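{"op": "play_rows", "data": {"plan": [{"xyz": [0.012,0,-0.0064],"delta_rot": [0,0,0],"jaw": 0},{"xyz": [0.0242,0,-0.0129],"delta_rot": [0,0,0],"jaw": 0},{"xyz": [0.0242,0,-0.0129],"delta_rot": [0,0,0],"jaw": 0},{"xyz": [0.0242,0,-0.0129],"delta_rot": [0,0,0],"jaw": 0},{"xyz": [0.0242,0,-0.0129],"delta_rot": [0,0,0],"jaw": 0},{"xyz": [0.0242,0,-0.0129],"delta_rot": [0,0,0],"jaw": 0},{"xyz": [0.0242,0,-0.0129],"delta_rot": [0,0,0],"jaw": 0},{"xyz": [0.0242,0,-0.0129],"delta_rot": [0,0,0],"jaw": 0}]}}

```text
clock: 6.33
eef_pos: [0.5189, -0.0234, 0.2459]
ee_rot: [-1.568, -0.001, 1.879]
force: [0.9, 0.4, -2.1]
width: 0.014
```

{"op": "play_rows", "data": {"plan": [{"xyz": [0.0242,0,-0.0129],"delta_rot": [0,0,0],"jaw": 0},{"xyz": [0.0242,0,-0.0129],"delta_rot": [0,0,0],"jaw": 0},{"xyz": [0.0242,0,-0.0129],"delta_rot": [0,0,0],"jaw": 0},{"xyz": [0.0242,0,-0.0129],"delta_rot": [0,0,0],"jaw": 0},{"xyz": [0.0242,0,-0.0129],"delta_rot": [0,0,0],"jaw": 0},{"xyz": [0.0242,0,-0.0129],"delta_rot": [0,0,0],"jaw": 0},{"xyz": [0.0242,0,-0.0129],"delta_rot": [0,0,0],"jaw": 0},{"xyz": [0.0242,0,-0.0129],"delta_rot": [0,0,0],"jaw": 0}]}}

```text
clock: 7.0
eef_pos: [0.5584, 0.1923, 0.2457]
ee_rot: [-1.567, 0.0, 1.88]
force: [0.8, -0.2, -1.2]
width: 0.0137
```

{"op": "play_rows", "data": {"plan": [{"xyz": [0.012,0.004,-0.0064],"delta_rot": [0,0,0],"jaw": 0},{"xyz": [0,0.006,0],"delta_rot": [0,0,0],"jaw": 0},{"xyz": [0,0.006,0],"delta_rot": [0,0,0],"jaw": 0},{"xyz": [0,0.006,0],"delta_rot": [0,0,0],"jaw": 0},{"xyz": [0,0.004,0],"delta_rot": [0,0,0],"jaw": 0},{"xyz": [0,0.004,0],"delta_rot": [0,0,0],"jaw": 0},{"xyz": [0,0,0],"delta_rot": [0,0,0],"jaw": 0},{"xyz": [0,0,0],"delta_rot": [0,0,0],"jaw": 0}]}}

```text
clock: 7.67
eef_pos: [0.5617, 0.204, 0.2173]
ee_rot: [-1.571, 0.0, 1.879]
force: [0.3, -0.4, -1.7]
width: 0.0132
```

```bash
python3 -c "
from h import *
to([.5615,.204,.214],[-np.pi/2,0,1.88])
a=bot.get_image('scene');b=bot.get_image('top')
cv2.imwrite('pics/c5.png',np.hstack([crop(a,315,90,80,105,5),crop(b,200,150,80,105,5)]))"
```

```text
t 7.67 pos [0.5617 0.204  0.2173] rot [-1.571  0.     1.879] F [ 0.27 -0.43 -1.67] w 0.0132 q [ 0.62  0.35 -0.08  0.   -1.14 -0.31]
tool shift [0.0001 0.0033 0.0001] [-0.    -0.001 -0.   ]
```

View pics/c5.png

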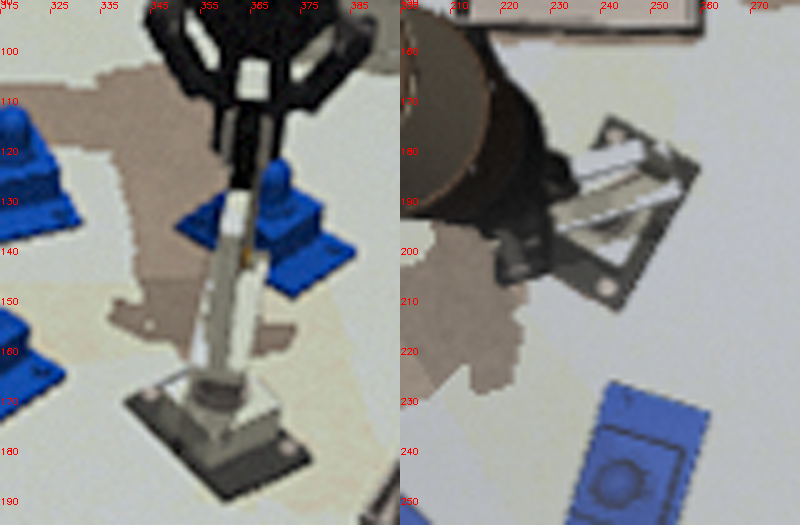

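The gauge hangs edge-on to the scene camera above the stud (scene (358,168)). I'll yaw it about 86° while still in the air so the dial faces the camera and the pointer can be read.

{"op": "play_rows", "data": {"plan": [{"xyz": [0,0,0],"delta_rot": [0,0.05,0],"jaw": 0},{"xyz": [0,0,0],"delta_rot": [0,0.1,0],"jaw": 0},{"xyz": [0,0,0],"delta_rot": [0,0.1,0],"jaw": 0},{"xyz": [0,0,0],"delta_rot": [0,0.1,0],"jaw": 0},{"xyz": [0,0,0],"delta_rot": [0,0.1,0],"jaw": 0},{"xyz": [0,0,0],"delta_rot": [0,0.1,0],"jaw": 0},{"xyz": [0,0,0],"delta_rot": [0,0.1,0],"jaw": 0},{"xyz": [0,0,0],"delta_rot": [0,0.1,0],"jaw": 0}]}}

```text
clock: 8.43
eef_pos: [0.5619, 0.2047, 0.2179]
ee_rot: [-1.571, -0.001, 1.125]
force: [-0.1, 0.1, -1.8]
width: 0.0134
```

{"op": "play_rows", "data": {"plan": [{"xyz": [0,0,0],"delta_rot": [0,0.1,0],"jaw": 0},{"xyz": [0,0,0],"delta_rot": [0,0.1,0],"jaw": 0},{"xyz": [0,0,0],"delta_rot": [0,0.1,0],"jaw": 0},{"xyz": [0,0,0],"delta_rot": [0,0.1,0],"jaw": 0},{"xyz": [0,0,0],"delta_rot": [0,0.1,0],"jaw": 0},{"xyz": [0,0,0],"delta_rot": [0,0.1,0],"jaw": 0},{"xyz": [0,0,0],"delta_rot": [0,0.1,0],"jaw": 0},{"xyz": [0,0,0],"delta_rot": [0,0.05,0],"jaw": 0}]}}

```text
clock: 9.1
eef_pos: [0.5619, 0.2047, 0.2179]
ee_rot: [-1.571, -0.001, 0.376]
force: [-0.1, 0.2, -2.3]
width: 0.0139
```

{"op": "play_rows", "data": {"plan": [{"xyz": [0,0,0],"delta_rot": [0,0,0],"jaw": 0},{"xyz": [0,0,0],"delta_rot": [0,0,0],"jaw": 0},{"xyz": [0,0,0],"delta_rot": [0,0,0],"jaw": 0},{"xyz": [0,0,0],"delta_rot": [0,0,0],"jaw": 0},{"xyz": [0,0,0],"delta_rot": [0,0,0],"jaw": 0},{"xyz": [0,0,0],"delta_rot": [0,0,0],"jaw": 0},{"xyz": [0,0,0],"delta_rot": [0,0,0],"jaw": 0},{"xyz": [0,0,0],"delta_rot": [0,0,0],"jaw": 0}]}}

```text
clock: 9.77
eef_pos: [0.5616, 0.2046, 0.2173]
ee_rot: [-1.571, 0.0, 0.38]
force: [0.3, -0.3, -2.7]
width: 0.0136
```

{"op": "play_rows", "data": {"plan": [{"xyz": [0,0,0],"delta_rot": [0,0,0],"jaw": 0},{"xyz": [0,0,0],"delta_rot": [0,0,0],"jaw": 0},{"xyz": [0,0,0],"delta_rot": [0,0,0],"jaw": 0},{"xyz": [0,0,0],"delta_rot": [0,0,0],"jaw": 0},{"xyz": [0,0,0],"delta_rot": [0,0,0],"jaw": 0},{"xyz": [0,0,0],"delta_rot": [0,0,0],"jaw": 0},{"xyz": [0,0,0],"delta_rot": [0,0,0],"jaw": 0},{"xyz": [0,0,0],"delta_rot": [0,0,0],"jaw": 0}]}}

```text
clock: 10.43
eef_pos: [0.5616, 0.2046, 0.2173]
ee_rot: [-1.571, -0.0, 0.38]
force: [0.6, -0.1, -2.5]
width: 0.014
```

```bash
python3 -c "
from h import *
to([.5615,.204,.214],[-np.pi/2,0,.385])
a=bot.get_image('scene')
cv2.imwrite('pics/c6.png',crop(a,315,100,90,75,8))"
```

```text
t 10.43 pos [0.5616 0.2046 0.2173] rot [-1.571 -0.     0.38 ] F [ 0.55 -0.12 -2.51] w 0.014 q [ 0.62  0.35 -0.08 -0.   -1.14 -1.81]
tool shift [-0.0004  0.0033 -0.0005] [-0.    -0.005  0.   ]
```

View pics/c6.png

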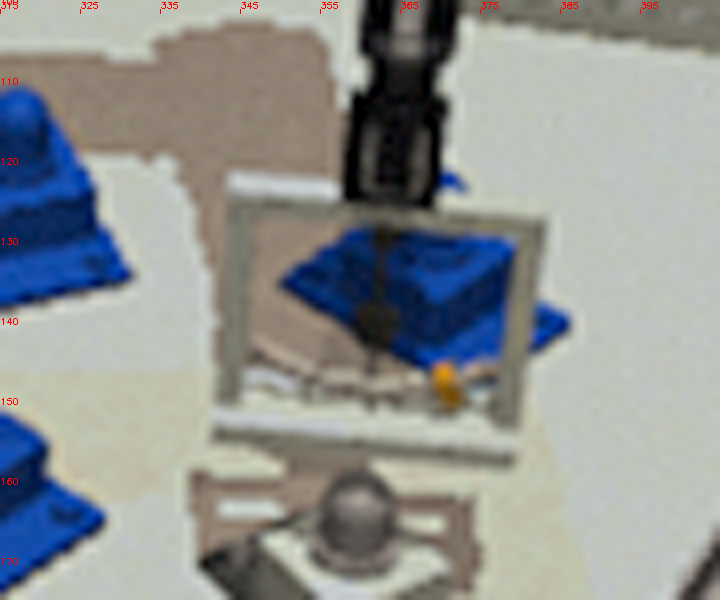

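```bash
cat > m.py <<'E'
from h import *
class G: pass
def pose(tcp,yawx,rock,d=0,h=.119):
    # gauge axes; rock>0: +y end down (about -x). pivot about TCP
    R=Ro.from_euler('z',yawx)*Ro.from_euler('x',-rock)
    return R,np.array(tcp)-R.apply([0,d,h])
def pts(P,l): return P[1]+P[0].apply(np.atleast_2d(l))
E
python3 - <<'E'
from m import *
a=bot.get_image("scene");s=bot.read_state()
px=lambda x,y:(315+x/8-.4,100+y/8-.4)
obs=[([.017,-.058,0],px(212,441)),([.017,.058,0],px(515,466)),([.017,-.058,.005],px(214,429))]
for yaw in [s['ee_rot'][2]-np.pi/2]:
    f=lambda p:np.concatenate([proj(a,pts(pose(s['eef_pos'],yaw,p[0],p[1],p[2]),[l]))[0]-o for l,o in obs])
    r=least_squares(f,[0,0,.119]);print(r.x,r.fun.round(2))
    P=pose(s['eef_pos'],yaw,*r.x)
    print("pivot",proj(a,pts(P,[0,0,.096])),"tip plumb",proj(a,pts(P,[0,0,.096])+[0,0,-.069]),"sole",pts(P,[0,0,0]),"ball centre px",proj(a,[.5615,.204,.06]))
    for x in(0,.006):
      for th in(.2,.25,.3,.35,.4): print(x,th,proj(a,pts(P,[[x,r_*np.sin(th),.096-r_*np.cos(th)] for r_ in(.071,.083)])).round(1).tolist())
E
```

```text
[-0.00699176  0.00066487  0.11711443] [-0.02 -0.13  0.22  0.04 -0.2   0.11]
pivot [[362.79879456 127.34174678]] tip plumb [[360.9021161  145.78171832]] sole [[0.56179186 0.20466691 0.1002099 ]] ball centre px [[359.22042447 162.64327452]]
0 0.2 [[365.7, 146.3], [366.2, 149.4]]
0 0.25 [[366.9, 146.2], [367.5, 149.3]]
0 0.3 [[368.0, 146.1], [368.9, 149.1]]
0 0.35 [[369.2, 145.9], [370.2, 148.9]]
0 0.4 [[370.3, 145.6], [371.5, 148.6]]
0.006 0.2 [[365.6, 147.6], [366.1, 150.7]]
0.006 0.25 [[366.8, 147.5], [367.4, 150.6]]
0.006 0.3 [[367.9, 147.3], [368.8, 150.4]]
0.006 0.35 [[369.1, 147.1], [370.1, 150.1]]
0.006 0.4 [[370.2, 146.9], [371.4, 149.9]]
```

The dial faces the camera: the pointer tip is at (361.5,146), the brass at (370,146) and the stud at (359,163), so the mark is about 0.38 rad. Next is a gentle descent.

{"op": "play_rows", "data": {"plan": [{"xyz": [0,0.004,0],"delta_rot": [0,0,0],"jaw": 0},{"xyz": [0,0.004,0],"delta_rot": [0,0,0],"jaw": 0},{"xyz": [0,0.004,0],"delta_rot": [0,0,0],"jaw": 0},{"xyz": [0,0.004,0],"delta_rot": [0,0,0],"jaw": 0},{"xyz": [0,0.003,0],"delta_rot": [0,0,0],"jaw": 0},{"xyz": [0,0.001,0],"delta_rot": [0,0,0],"jaw": 0},{"xyz": [0,0.001,0],"delta_rot": [0,0,0],"jaw": 0},{"xyz": [0,0.001,0],"delta_rot": [0,0,0],"jaw": 0}]}}

```text
clock: 11.2
eef_pos: [0.5618, 0.2046, 0.1953]
ee_rot: [-1.571, -0.0, 0.38]
force: [0.0, -0.1, -2.7]
width: 0.0135
```

{"op": "play_rows", "data": {"plan": [{"xyz": [0,0.001,0],"delta_rot": [0,0,0],"jaw": 0},{"xyz": [0,0.001,0],"delta_rot": [0,0,0],"jaw": 0},{"xyz": [0,0.001,0],"delta_rot": [0,0,0],"jaw": 0},{"xyz": [0,0.001,0],"delta_rot": [0,0,0],"jaw": 0},{"xyz": [0,0.001,0],"delta_rot": [0,0,0],"jaw": 0},{"xyz": [0,0.001,0],"delta_rot": [0,0,0],"jaw": 0},{"xyz": [0,0.001,0],"delta_rot": [0,0,0],"jaw": 0},{"xyz": [0,0,0],"delta_rot": [0,0,0],"jaw": 0}]}}

```text
clock: 11.87
eef_pos: [0.5618, 0.2047, 0.1885]
ee_rot: [-1.571, -0.0, 0.38]
force: [-0.6, -0.3, 1.0]
width: 0.0137
```

{"op": "play_rows", "data": {"plan": [{"xyz": [0,0,0],"delta_rot": [0,0,0],"jaw": 0},{"xyz": [0,0,0],"delta_rot": [0,0,0],"jaw": 0},{"xyz": [0,0,0],"delta_rot": [0,0,0],"jaw": 0},{"xyz": [0,0,0],"delta_rot": [0,0,0],"jaw": 0}]}}

```text
clock: 12.2
eef_pos: [0.5617, 0.2047, 0.1885]
ee_rot: [-1.571, -0.0, 0.38]
force: [0.0, -0.3, 0.7]
width: 0.0136
```

```bash
python3 -c "
from h import *
to([.5615,.204,.188],[-np.pi/2,0,.385])
a=bot.get_image('scene')
cv2.imwrite('pics/c7.png',crop(a,320,105,80,75,8))"
```

```text
t 12.2 pos [0.5617 0.2047 0.1885] rot [-1.571 -0.     0.38 ] F [ 0.03 -0.29  0.73] w 0.0136 q [ 0.62  0.37 -0.12  0.   -1.07 -1.81]
tool shift [-0.0005  0.0005 -0.0005] [-0.    -0.005  0.   ]
```

View pics/c7.png

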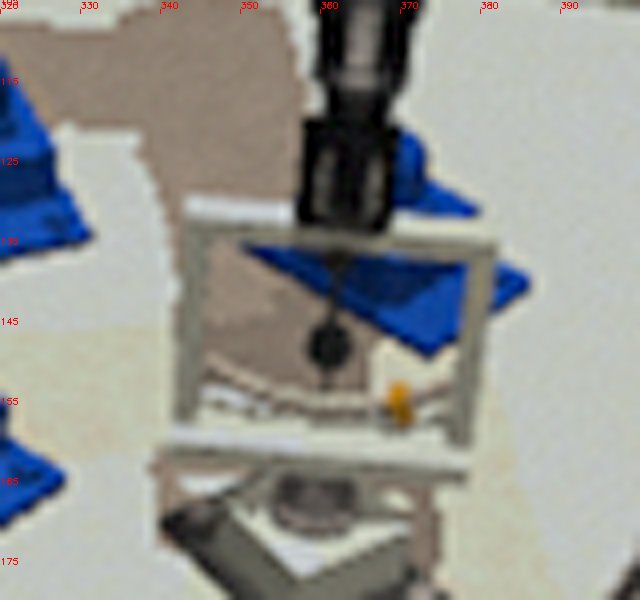

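Pressed: the force change is about 3 N, the sole centre (359,163) is over the stud, the pointer is at (361,153) and the brass at (370,153). Now I'll rock about the ball's centre, +0.36 rad about tool z.

{"op": "play_rows", "data": {"plan": [{"xyz": [0.003,0,0],"delta_rot": [0,0,0.0225],"jaw": 0},{"xyz": [0.003,0,0],"delta_rot": [0,0,0.0225],"jaw": 0},{"xyz": [0.003,0,0],"delta_rot": [0,0,0.0225],"jaw": 0},{"xyz": [0.003,0,0],"delta_rot": [0,0,0.0225],"jaw": 0},{"xyz": [0.003,0,0],"delta_rot": [0,0,0.0225],"jaw": 0},{"xyz": [0.003,0,0],"delta_rot": [0,0,0.0225],"jaw": 0},{"xyz": [0.003,0,0],"delta_rot": [0,0,0.0225],"jaw": 0},{"xyz": [0.003,0,0],"delta_rot": [0,0,0.0225],"jaw": 0}]}}

```text
clock: 12.92
eef_pos: [0.5834, 0.2132, 0.1862]
ee_rot: [-1.571, 0.183, 0.38]
force: [-0.4, 0.6, 0.9]
width: 0.0139
```

```bash
python3 -c "
from h import *
s=bot.read_state();R=Ro.from_euler('xyz',s['ee_rot']);to([.5615,.204,.188])
print('pivot',s['eef_pos']+R.apply([0,.133,0]),'y dir',R.apply([0,1,0]),s['qpos'].round(2))"
```

```text
t 12.92 pos [0.5834 0.2132 0.1862] rot [-1.571  0.183  0.38 ] F [-0.37  0.55  0.85] w 0.0139 q [ 0.59  0.5   0.09 -0.04 -1.33 -1.77]
tool shift [-0.0236  0.0026 -0.0004] 
pivot [0.56088518 0.20416011 0.05544401] y dir [-0.16905278 -0.06773374 -0.98327682] [ 0.59  0.5   0.09 -0.04 -1.33 -1.77]
```

{"op": "play_rows", "data": {"plan": [{"xyz": [0.003,0,0],"delta_rot": [0,0,0.0225],"jaw": 0},{"xyz": [0.003,0,0],"delta_rot": [0,0,0.0225],"jaw": 0},{"xyz": [0.003,0,0],"delta_rot": [0,0,0.0225],"jaw": 0},{"xyz": [0.003,0,0],"delta_rot": [0,0,0.0225],"jaw": 0},{"xyz": [0.003,0,0],"delta_rot": [0,0,0.0225],"jaw": 0},{"xyz": [0.003,0,0],"delta_rot": [0,0,0.0225],"jaw": 0},{"xyz": [0.003,0,0],"delta_rot": [0,0,0.0225],"jaw": 0},{"xyz": [0,0,0],"delta_rot": [0,0,0],"jaw": 0}]}}

```text
clock: 13.58
eef_pos: [0.6034, 0.2211, 0.1799]
ee_rot: [-1.571, 0.339, 0.379]
force: [0.7, -0.9, 0.3]
width: 0.0135
```

{"op": "play_rows", "data": {"plan": [{"xyz": [0,0,0],"delta_rot": [0,0,0],"jaw": 0},{"xyz": [0,0,0],"delta_rot": [0,0,0],"jaw": 0},{"xyz": [0,0,0],"delta_rot": [0,0,0],"jaw": 0},{"xyz": [0,0,0],"delta_rot": [0,0,0],"jaw": 0},{"xyz": [0,0,0],"delta_rot": [0,0,0],"jaw": 0},{"xyz": [0,0,0],"delta_rot": [0,0,0],"jaw": 0},{"xyz": [0,0,0],"delta_rot": [0,0,0],"jaw": 0},{"xyz": [0,0,0],"delta_rot": [0,0,0],"jaw": 0}]}}

```text
clock: 14.25
eef_pos: [0.6029, 0.221, 0.1815]
ee_rot: [-1.571, 0.337, 0.38]
force: [1.6, -1.2, 1.3]
width: 0.0141
```

{"op": "play_rows", "data": {"plan": [{"xyz": [0,0,0],"delta_rot": [0,0,0],"jaw": 0},{"xyz": [0,0,0],"delta_rot": [0,0,0],"jaw": 0},{"xyz": [0,0,0],"delta_rot": [0,0,0],"jaw": 0},{"xyz": [0,0,0],"delta_rot": [0,0,0],"jaw": 0},{"xyz": [0,0,0],"delta_rot": [0,0,0],"jaw": 0},{"xyz": [0,0,0],"delta_rot": [0,0,0],"jaw": 0},{"xyz": [0,0,0],"delta_rot": [0,0,0],"jaw": 0},{"xyz": [0,0,0],"delta_rot": [0,0,0],"jaw": 0}]}}

```text
clock: 14.92
eef_pos: [0.6028, 0.221, 0.1813]
ee_rot: [-1.571, 0.337, 0.38]
force: [3.1, 0.2, 0.4]
width: 0.0137
```

{"op": "play_rows", "data": {"plan": [{"xyz": [0,0,0],"delta_rot": [0,0,0],"jaw": 0},{"xyz": [0,0,0],"delta_rot": [0,0,0],"jaw": 0},{"xyz": [0,0,0],"delta_rot": [0,0,0],"jaw": 0},{"xyz": [0,0,0],"delta_rot": [0,0,0],"jaw": 0},{"xyz": [0,0,0],"delta_rot": [0,0,0],"jaw": 0},{"xyz": [0,0,0],"delta_rot": [0,0,0],"jaw": 0},{"xyz": [0,0,0],"delta_rot": [0,0,0],"jaw": 0},{"xyz": [0,0,0],"delta_rot": [0,0,0],"jaw": 0}]}}

```text
clock: 15.58
eef_pos: [0.6028, 0.221, 0.1813]
ee_rot: [-1.571, 0.337, 0.38]
force: [2.5, 0.1, 0.9]
width: 0.0139
```

```bash
python3 -c "
from h import *
s=bot.read_state();R=Ro.from_euler('xyz',s['ee_rot']);to([.5615,.204,.188])
print('pivot',s['eef_pos']+R.apply([0,.133,0]))
a=bot.get_image('scene')
cv2.imwrite('pics/c8.png',crop(a,335,110,60,60,10))"
```

```text
t 15.58 pos [0.6028 0.221  0.1813] rot [-1.571  0.337  0.38 ] F [2.53 0.1  0.88] w 0.0139 q [ 0.57  0.63  0.27 -0.06 -1.55 -1.75]
tool shift [-0.0443  0.0085 -0.0005] 
pivot [0.56186839 0.20470848 0.05580402]
```

View pics/c8.png

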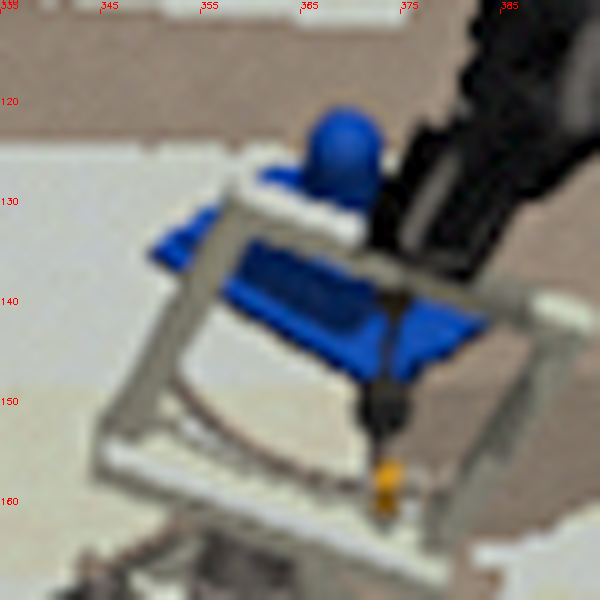

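The pointer (bob (373.4,150.8), tip about (372.6,156)) sits about 1 px left of the brass (373.8,157.5). That is about 0.045 rad short, which agrees with the 0.38 estimate, so I rock a bit further.

{"op": "play_rows", "data": {"plan": [{"xyz": [0.002,0,0],"delta_rot": [0,0,0.015],"jaw": 0},{"xyz": [0.002,0,0],"delta_rot": [0,0,0.015],"jaw": 0},{"xyz": [0.002,0,0],"delta_rot": [0,0,0.015],"jaw": 0},{"xyz": [0,0,0],"delta_rot": [0,0,0],"jaw": 0},{"xyz": [0,0,0],"delta_rot": [0,0,0],"jaw": 0},{"xyz": [0,0,0],"delta_rot": [0,0,0],"jaw": 0},{"xyz": [0,0,0],"delta_rot": [0,0,0],"jaw": 0},{"xyz": [0,0,0],"delta_rot": [0,0,0],"jaw": 0}]}}

```text
clock: 16.3
eef_pos: [0.6075, 0.2231, 0.1793]
ee_rot: [-1.571, 0.383, 0.38]
force: [-0.0, -1.0, 0.6]
width: 0.0134
```

{"op": "play_rows", "data": {"plan": [{"xyz": [0,0,0],"delta_rot": [0,0,0],"jaw": 0},{"xyz": [0,0,0],"delta_rot": [0,0,0],"jaw": 0},{"xyz": [0,0,0],"delta_rot": [0,0,0],"jaw": 0},{"xyz": [0,0,0],"delta_rot": [0,0,0],"jaw": 0},{"xyz": [0,0,0],"delta_rot": [0,0,0],"jaw": 0},{"xyz": [0,0,0],"delta_rot": [0,0,0],"jaw": 0},{"xyz": [0,0,0],"delta_rot": [0,0,0],"jaw": 0},{"xyz": [0,0,0],"delta_rot": [0,0,0],"jaw": 0}]}}

```text
clock: 16.97
eef_pos: [0.6079, 0.2231, 0.1792]
ee_rot: [-1.571, 0.383, 0.38]
force: [-1.7, 0.5, -0.1]
width: 0.0138
```

{"op": "play_rows", "data": {"plan": [{"xyz": [0,0,0],"delta_rot": [0,0,0],"jaw": 0},{"xyz": [0,0,0],"delta_rot": [0,0,0],"jaw": 0},{"xyz": [0,0,0],"delta_rot": [0,0,0],"jaw": 0},{"xyz": [0,0,0],"delta_rot": [0,0,0],"jaw": 0},{"xyz": [0,0,0],"delta_rot": [0,0,0],"jaw": 0},{"xyz": [0,0,0],"delta_rot": [0,0,0],"jaw": 0},{"xyz": [0,0,0],"delta_rot": [0,0,0],"jaw": 0},{"xyz": [0,0,0],"delta_rot": [0,0,0],"jaw": 0}]}}

```text
clock: 17.63
eef_pos: [0.608, 0.2231, 0.1792]
ee_rot: [-1.571, 0.383, 0.38]
force: [-0.9, 0.9, 1.3]
width: 0.0137
```

```bash
python3 -c "
from m import *
s=bot.read_state();R=Ro.from_euler('xyz',s['ee_rot']);to([.5615,.204,.188])
print('pivot',s['eef_pos']+R.apply([0,.133,0]))
a=bot.get_image('scene')
I=a['pixels'].astype(float)
yy,xx=np.mgrid[:400,:640]
box=(xx>340)&(xx<392)&(yy>135)&(yy<172)
w=np.clip(I[:,:,0]-I[:,:,2]-70,0,None)*box; print('brass',(w*xx).sum()/w.sum(),(w*yy).sum()/w.sum())
P=pose(s['eef_pos'],s['ee_rot'][2]-np.pi/2,s['ee_rot'][1],0,.118)
pv=pts(P,[0,0,.096]);print('pivot',proj(a,pv),'tip',proj(a,pv+[0,0,-.069]),'ext',proj(a,pv+[0,0,-.077]),'bob50',proj(a,pv+[0,0,-.05]))
c=crop(a,345,120,45,55,10);cv2.imwrite('pics/c9.png',c)"
```

```text
t 17.63 pos [0.608  0.2231 0.1792] rot [-1.571  0.383  0.38 ] F [-0.9   0.86  1.32] w 0.0137 q [ 0.57  0.66  0.32 -0.07 -1.61 -1.75]
tool shift [-0.0499  0.0106 -0.0005] 
pivot [0.56184545 0.20468665 0.05582203]
brass 373.5542168674699 158.20240963855423
pivot [[375.94575882 138.75269764]] tip [[373.62629034 156.49888184]] ext [[373.36801727 158.47700919]] bob50 [[374.24832076 151.73643812]]
```

View pics/c9.png

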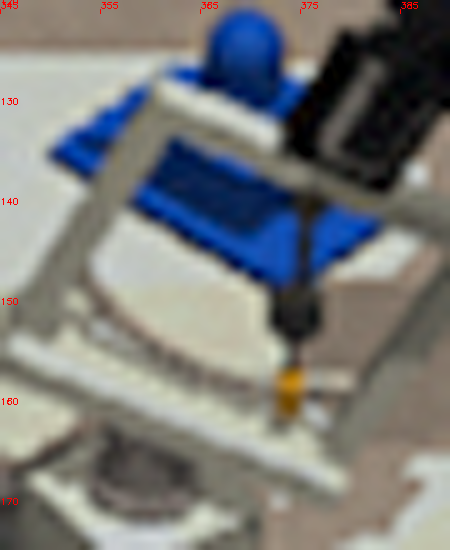

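The pointer tip (374.3,156) points straight into the brass (373.6,158), within about 0.02 rad. I'll hold briefly, then hand in.

{"op": "play_rows", "data": {"plan": [{"xyz": [0,0,0],"delta_rot": [0,0,0],"jaw": 0},{"xyz": [0,0,0],"delta_rot": [0,0,0],"jaw": 0},{"xyz": [0,0,0],"delta_rot": [0,0,0],"jaw": 0},{"xyz": [0,0,0],"delta_rot": [0,0,0],"jaw": 0},{"xyz": [0,0,0],"delta_rot": [0,0,0],"jaw": 0},{"xyz": [0,0,0],"delta_rot": [0,0,0],"jaw": 0},{"xyz": [0,0,0],"delta_rot": [0,0,0],"jaw": 0},{"xyz": [0,0,0],"delta_rot": [0,0,0],"jaw": 0}]}}

```text
clock: 18.35
eef_pos: [0.608, 0.2231, 0.1792]
ee_rot: [-1.571, 0.383, 0.38]
force: [-1.3, 0.3, 0.9]
width: 0.0136
```

```bash
python3 -c "
from station import bot
print(bot.hand_in())"
```

```text
the job is handed in; nothing more can be done
None
```

I gripped the gauge at 25 N and lifted it off the offcut. I turned it so the dial faced the scene camera and pressed it onto the grey stud, then rocked it 0.383 rad about the stud's head. I handed it in at 18.4 s, still holding it there; no verdict is reported.

**Last checks:**
- **Pointer:** it had settled within about 0.02 rad of the brass mark in the last picture. My estimate of the mark from the earlier picture was 0.38 rad.
- **Stud:** it was pressed about 4 mm by position, with roughly 3 N. The force reading wandered by about 1 N, and 3 N on the spring figures would mean nearer 6 mm; both are within the limits.
- **Lean and position:** the tool's lean to front or back was about 0. The middle of the sole was within a few millimetres of the stud.
- **Other objects:** I did not compare the offcut and bystanders with their start positions in a final picture. No contact with them was seen.

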